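Load the pellet doser, then fit its knob and hold it pressed

TASK

First put the three blue pellets into the doser's three wells, one upright in each well. Then take the black knob, turn it so that the flat of its bore matches the flat of the D-shaft, push it fully onto the shaft and keep pressing until the sprung shaft is all the way down; finish while still holding the knob pressed down, without letting go, and leave the other things on the bench where they are.

Things in the scene. Friction and masses are not known exactly. Their poses are not given: they have to be found in the camera images.
- doser: pellet doser, fixed to the bench: grey housing 126 mm (its x) by 306 mm (its y), white deck 60 mm above the bench. Origin: centre of its underside. On the deck's centre line lie three wells (y = -115, -50, +15 mm) and, at y = +105 mm, an upright D-shaft on a yellow disc. Front (-x): gauge; rear: brass stubs
- well0 (a point): centre of the floor of a round well in the doser's deck, at its y = -115 mm: 46 mm across, 12 mm deep (floor 48 mm above the bench), black floor
- well1 (a point): centre of the floor of a round well in the doser's deck, at its y = -50 mm: 46 mm across, 12 mm deep (floor 48 mm above the bench), black floor
- well2 (a point): centre of the floor of a round well in the doser's deck, at its y = +15 mm: 46 mm across, 12 mm deep (floor 48 mm above the bench), black floor
- shaft_tip (a point): centre (of the full circle) of the top of the upright steel D-shaft on the doser, 88 mm above the bench at rest. Diameter 20 mm, one flat 5 mm from the axis; x points from the axis to the flat, as does the red mark at its foot; z up. It stands 28 mm out of the deck, the top 3 mm tapered by 2 mm. It resists turning (0.5 N m): turn the knob to suit it
- shaft (a joint): how far the D-shaft is pushed down, m: 0 at rest, 0.006 at its stop. A spring pushes it back up: it starts to move at about 6 N and reaches the stop at about 12 N; it rises when let go
- knob: loose black knob, 90 g, standing bore down on the bench; origin: centre of its underside, z up. Skirt 51 mm in diameter, 23 mm high; on it a bar grip 44 mm long (its x), 14 mm thick (its y), 27 mm high: 50 mm in all. D-shaped bore below, 20 mm deep, flat on the +x side; a white line on the bar's +x half and on the skirt's +x side marks the flat
- knob_seat (a point): point on the knob's axis at the roof of its bore, 20 mm above its underside; meets the shaft tip when the knob is fully on. The bore, open below, is 22.4 mm in diameter with one flat 5.8 mm from the axis on the knob's +x side: about 1 mm clearance on the shaft. It goes on when the knob's x matches the shaft's x within about 5 degrees
- pellet0: blue pellet, a short upright cylinder 32 mm in diameter and 26 mm high, 30 g; origin at the centre of its underside. The three pellets are alike
- pellet1: blue pellet, a short upright cylinder 32 mm in diameter and 26 mm high, 30 g; origin at the centre of its underside. The three pellets are alike
- pellet2: blue pellet, a short upright cylinder 32 mm in diameter and 26 mm high, 30 g; origin at the centre of its underside. The three pellets are alike
- union_nut: bystander, to be left alone: brass union nut ring, 34 mm across, 16 mm high
- red_bottle: bystander, to be left alone: red bottle, 66 mm across, 190 mm high
- amber_bottle: bystander, to be left alone: amber bottle, 60 mm across, 150 mm high
- measuring_mug: bystander, to be left alone: clear mug, 84 mm across, 90 mm high, handle at its own +y
- screwdriver: bystander, to be left alone: screwdriver with yellow handle, lying, tool axis along its own x
- jar: bystander, to be left alone: white jar with green cap, 68 mm across, 70 mm high
- tape_roll: bystander, to be left alone: orange tape roll lying flat, 90 mm across, 25 mm high
There are look-alikes about, which are no part of the job. What is shaped like the pellet1 but red is not meant. What is shaped like the pellet2 but orange is not meant.

How it is judged (in metres and radians):
On the way, in this order (a step that is already met when the one before it is completed fails the run):
1. one pellet stands in each of the three wells, let go, while the knob is not yet on the shaft (((distance between pellet0 and well0 below 0.01 m and angle between pellet0's own z axis and vertical below 0.2 rad) or (distance between pellet1 and well0 below 0.01 m and angle between pellet1's own z axis and vertical below 0.2 rad) or (distance between pellet2 and well0 below 0.01 m and angle between pellet2's own z axis and vertical below 0.2 rad)) and ((distance between pellet0 and well1 below 0.01 m and angle between pellet0's own z axis and vertical below 0.2 rad) or (distance between pellet1 and well1 below 0.01 m and angle between pellet1's own z axis and vertical below 0.2 rad) or (distance between pellet2 and well1 below 0.01 m and angle between pellet2's own z axis and vertical below 0.2 rad)) and ((distance between pellet0 and well2 below 0.01 m and angle between pellet0's own z axis and vertical below 0.2 rad) or (distance between pellet1 and well2 below 0.01 m and angle between pellet1's own z axis and vertical below 0.2 rad) or (distance between pellet2 and well2 below 0.01 m and angle between pellet2's own z axis and vertical below 0.2 rad)) and contact force between each of pellet0, pellet1, pellet2 and the fingers below 0.1 N and distance between knob_seat and shaft_tip above 0.03 m), for 0.2 s.
2. the knob is fully on the D-shaft, flat to flat (distance between knob_seat and shaft_tip below 0.004 m and angle between the x axis of knob and the x axis of shaft_tip, either way round below 0.3 rad and angle between knob's own z axis and vertical below 0.12 rad), for 0.1 s.
At the end, for the whole second after the job is handed in: Each well holds one upright pellet (within 10 mm of the floor's centre); the knob is fully on the shaft (bore roof within 4 mm of the tip, flats within 0.3 rad, upright within 0.12 rad); the fingers still bear on it (over 2 N) and the shaft is held down at least 4.5 of its 6 mm (all of step 2 and ((distance between pellet0 and well0 below 0.01 m and angle between pellet0's own z axis and vertical below 0.2 rad) or (distance between pellet1 and well0 below 0.01 m and angle between pellet1's own z axis and vertical below 0.2 rad) or (distance between pellet2 and well0 below 0.01 m and angle between pellet2's own z axis and vertical below 0.2 rad)) and ((distance between pellet0 and well1 below 0.01 m and angle between pellet0's own z axis and vertical below 0.2 rad) or (distance between pellet1 and well1 below 0.01 m and angle between pellet1's own z axis and vertical below 0.2 rad) or (distance between pellet2 and well1 below 0.01 m and angle between pellet2's own z axis and vertical below 0.2 rad)) and ((distance between pellet0 and well2 below 0.01 m and angle between pellet0's own z axis and vertical below 0.2 rad) or (distance between pellet1 and well2 below 0.01 m and angle between pellet1's own z axis and vertical below 0.2 rad) or (distance between pellet2 and well2 below 0.01 m and angle between pellet2's own z axis and vertical below 0.2 rad)) and value of joint shaft above 0.0045 m and contact force between knob and the fingers above 2 N); the arm keeps its last pose, push and grip.
It fails at once if a bystander is pushed more than 30 mm from its place (distance of any of union_nut, red_bottle, amber_bottle, measuring_mug, screwdriver, jar, tape_roll from where it was at the start of the episode above 0.03 m).
It also fails if it takes over 72 s, if anything falls off the work surface, if the arm or the gripper's body presses on something with over 40 N, if the wrist force passes 120 N, or if a joint passes its speed limit or range.

ROBOT

A 6-joint arm with a two-finger parallel gripper is mounted at the origin on the work surface. World frame = base frame: x ahead of the robot, y to its left, z up, the work surface at z = 0. Lengths are in mm, angles in rad, forces in N, time in s.
With the tool pointing down it reaches from about 275 to 875 mm from the base axis. Payload 12.5 kg.
Tool frame: the origin (TCP) lies midway between the tips of the shut fingers; the grasp point (between the pads) lies 19 mm behind it; y points along the fingers, x is the direction in which the jaws open and shut, and the axes are right-handed (so a half turn about y gives the same grasp; the last joint's range is limited). The gripper opens to 85 mm and grips with 20 to 120 N. Pads are 22 mm wide; open, the fingers measure 114 mm over their backs; the gripper's body (76 mm by 85 mm) begins 54 mm behind the grasp point. The pads swing forward as they close: fully open they stand 13 mm farther back than shut.
Start: joints at [-1.344, 0.351, 1.652, -0, 1.139, -0.085], TCP at [168.744, -523.46, 231.29] pointing down, gripper open.
Joint ranges: [-2.75, 2.75], [-0.79, 2.1], [0.01, 2.65], [-1.57, 4.71], [0.07, 3.14], [-2.87, 2.87]. Speed limits (rad/s): [2.22, 2.22, 2.79, 3.14, 3.14, 3.14].

INTERFACE

Orientations are given as a unit quaternion [x, y, z, w].
In Python, from bench import arm gives the robot as it stands.
- The arm moves only by the shell command python3 -m jog 'ROWS' [FORCE]. ROWS is a JSON object of lists of equal length, an entry for each row: "claw": the opening, from 0 (shut) to 1 (fully open); "slide": the shift along the tool's x, y, z in units of 25 mm (1.0 is 25 mm), a list of three; "rotation": the turn, a rotation vector about the tool's x, y, z in units of 6 degrees (1.0 is 6 degrees), a list of three. A call has 1 to 12 rows; each row shifts and turns the commanded pose from where the row before left it, along the tool's axes as they then stand; what a row does not reach is not made up. A row lasts 1/10 s, in which the tool goes at most 50 mm and 8.59 degrees, less where a joint would pass 70% of its speed; a pose out of reach is approached as far as the arm can. A call is refused whole if a number of a shift passes 1 or a number of a turn 1, either way. A call with a gripper value outside its range is refused whole. The fingers move at their own pace and stop on an object; FORCE is the grip in N (left out, the last holds). Time passes only in rows, so rows that do not move let the fingers close. It gives the time, the measured TCP pose, the force and the opening at its end, in the units of the state.
- arm.get_state(): the state, without advancing time (a new reading comes with each control period).
- arm.get_image(name): name is "side" or "top"; returns (picture, depth): 480x640x3 uint8, blue, green, red; 480x640 float32, mm along the optical axis (not along the pixel's ray), 0 where there is no reading.
- arm.calibration(name): a dict with "fx", "fy", "cx", "cy" (pixels), "world_from_camera" (4x4, takes a point from camera to world coordinates). Camera axes: x right, y up, looking along -z (the intrinsics and any distortion apply to the point x, -y, -z); pixel columns grow to the right and rows downward; lengths in mm; the calibration is good to about 2 mm. A picture is of the moment at which its call begins. calibration takes no time and is no camera call.
- arm.close_job(): hands the job in, once; it reports no verdict.
Trained networks look in the newest picture that a camera, given by its name, has taken for a name from the list of things; names that differ only in an ending like _2 or _b are one class to them, and where a whole thing is asked for, a point or a joint stands for the part that bears it (a point fixed in the world has none). Each returns a list of dicts, best first, with "conf" (0 to 1); they miss things now and then, are a little off and sometimes report something else, mostly with a low value. They report only what shows in the picture. A call takes as long as a camera call. They do not tell look-alikes from the thing itself.
- arm.search_frame(camera, target): "box" ([left, top, right, bottom] in pixels, round what is visible of it).
The state is a dict: "t": time; "qpos": joint angles; "joint_vel": joint speeds; "joint_efforts": joint torques, N m; "position": TCP position; "eef_rot": TCP orientation; "ft_force": force on the tool from outside, world axes, zero at the start; "moment": the same for the moment, N m; "grip_width": finger opening in mm.
Only numpy, scipy, OpenCV 4.12 (cv2) and the standard library are available. Lean on these libraries where they do the work, as an engineer would, in place of code of your own. Each camera call takes 0.05 s, during which the arm holds its last target. There are 200 camera calls.

## Working session

There is one attempt and no reset: what is moved stays moved. The work goes in short steps, Python scripts to look and compute and a shell command to move; the robot and the scene stay as the last step left them, time stands still between calls to the robot, and variables do not carry over. Pictures are saved under pics/ and viewed, about 8 in all and at most 12, crops included, and the job is handed in when it is done.

```bash
ls; mkdir -p pics
cat > h.py <<'E'
import numpy as np, cv2
from bench import arm
from scipy.spatial.transform import Rotation as R
def w(name,u,v,d):
    c=arm.calibration(name);x=(u-c['cx'])/c['fx']*d;y=(v-c['cy'])/c['fy']*d
    return (np.array(c['world_from_camera'])@np.array([x,-y,-d,1]))[:3]
def cloud(name,dep):
    c=arm.calibration(name);v,u=np.mgrid[:480,:640]
    p=np.stack([(u-c['cx'])/c['fx']*dep,-(v-c['cy'])/c['fy']*dep,-dep,np.ones_like(dep)],-1)
    return (p@np.array(c['world_from_camera']).T)[...,:3]
E
python3 - <<'E'
from h import *
for n in ['top','side']:
    im,d=arm.get_image(n); cv2.imwrite(f'pics/{n}0.png',im); np.save(f'{n}0.npy',d)
    c=arm.calibration(n); print({k:(np.round(v,3).tolist() if k=='world_from_camera' else v) for k,v in c.items()})
    P=cloud(n,d)
    for t in ['pellet0','knob','doser','shaft_tip']:
        for r in arm.search_frame(n,t)[:6]:
            b=r['box'];u,v=int((b[0]+b[2])/2),int((b[1]+b[3])/2)
            print(n,t,np.round(b),round(r['conf'],2),np.round(P[v,u]),im[v,u])
print(arm.get_state())
E
```

```text
pics
{'fx': 465.34696185459535, 'fy': 465.34696185459535, 'cx': 323.8206624465474, 'cy': 237.9984425793028, 'world_from_camera': [[-0.017, 0.987, -0.159, 309.873], [-1.0, -0.017, 0.003, 2.979], [-0.0, 0.159, 0.987, 1158.085], [0.0, 0.0, 0.0, 1.0]]}
top pellet0 [204. 243. 219. 255.] 0.63 [469. 277.  26.] [169  81  41]
top pellet0 [392. 249. 411. 263.] 0.56 [ 447. -188.   28.] [ 45 107 195]
top pellet0 [435. 247. 448. 257.] 0.45 [ 452. -286.   28.] [159  71  32]
top knob [266. 252. 286. 277.] 0.9 [427. 115.  55.] [24 23 24]
top doser [245. 151. 377. 222.] 0.96 [616.  29.  58.] [157 166 165]
top shaft_tip [261. 185. 270. 192.] 0.47 [605. 138.  87.] [128 125 116]
{'fx': 498.10758096419374, 'fy': 498.10758096419374, 'cx': 316.6277412554635, 'cy': 241.49576541912344, 'world_from_camera': [[0.994, 0.053, -0.095, 375.874], [-0.108, 0.58, -0.807, -1048.326], [0.012, 0.813, 0.582, 821.13], [0.0, 0.0, 0.0, 1.0]]}
side pellet0 [329. 346. 347. 360.] 0.66 [ 506. -346.   27.] [ 18  20 160]
side pellet0 [302. 332. 315. 348.] 0.53 [ 447. -304.   24.] [96 44 10]
side pellet0 [297. 297. 314. 313.] 0.53
[... 275 characters left out ...]
 0.4 [597. 135.  76.] [60 59 56]
{'t': 0.5, 'qpos': array([-1.34362631e+00,  3.50717808e-01,  1.65181623e+00, -7.58825768e-06,
        1.13911175e+00, -8.46261557e-02]), 'joint_vel': array([ 0.001801  , -0.0033333 , -0.00072245, -0.00085621,  0.00064234,
       -0.00043789]), 'joint_efforts': array([-4.88857695e-04, -5.05728436e+01, -2.91488439e+01, -9.63996695e-05,
        9.86708474e-04,  3.72016291e-05]), 'position': array([ 168.72587404, -523.45322069,  231.2736202 ]), 'eef_rot': array([-0.57156012,  0.41631745, -0.41628587,  0.57158104]), 'ft_force': array([-0.01041511, -0.8601905 ,  0.15285669]), 'moment': array([-0.04193526,  0.05206263, -0.02486506]), 'grip_width': 85.46232176147105}
```

View pics/top0.png

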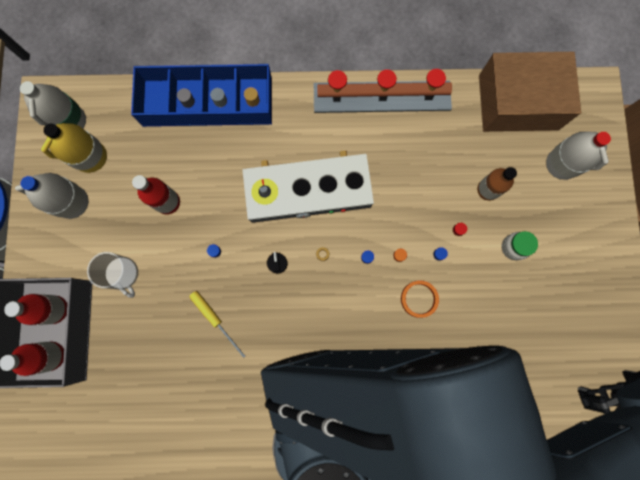

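View pics/side0.png

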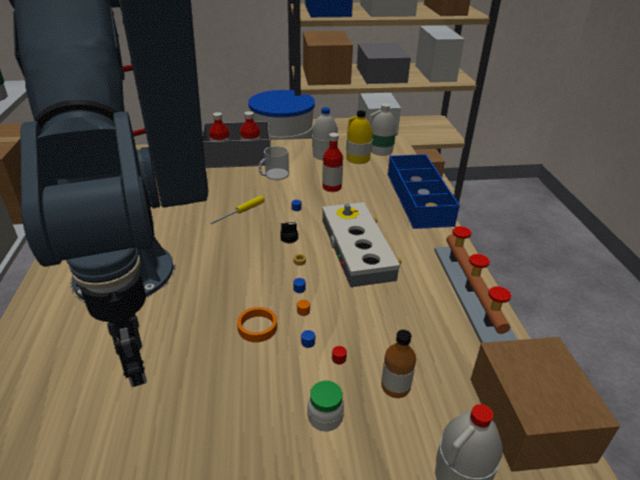

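Top view: blue pellets at (213,250), (367,257), (440,254). The look-alikes are orange at (400,255) and red at (460,229), with the brass nut at (322,254). The knob is at (277,262), the doser wells at (302,186), (328,183), (354,180), and the shaft at (264,190).

```bash
cat > m.py <<'E'
from h import *
def ray(n,u,v,z):
    a=w(n,u,v,500.);b=w(n,u,v,1000.);return a+(b-a)*(z-a[2])/(b[2]-a[2])
def blobs(n,im,d):
    P=cloud(n,d);h=cv2.cvtColor(im,cv2.COLOR_BGR2HSV);out=[]
    m=((h[...,0]>100)&(h[...,0]<125)&(h[...,1]>120)).astype('u1')
    k,l,s,c=cv2.connectedComponentsWithStats(m)
    for i in range(1,k):
        q=P[(l==i)&(d>0)]
        if not 40<s[i,4]<400 or len(q)==0 or q[:,2].max()>45: continue
        t=q[q[:,2]>22]
        if len(t)<10: continue
        if not(250<t[:,0].mean()<800): continue
        cc,r=cv2.minEnclosingCircle(t[:,:2].astype('f4'))
        out.append((np.round(c[i]),len(t),np.round(t.mean(0),1),np.round(cc,1),round(r,1)))
    return out
E
python3 - <<'E'
from m import *
for n in ['top','side']:
    im=cv2.imread(f'pics/{n}0.png');d=np.load(f'{n}0.npy');P=cloud(n,d)
    for b in blobs(n,im,d): print(n,*b)
    h=cv2.cvtColor(im,cv2.COLOR_BGR2HSV)
    x,y,z=P[...,0],P[...,1],P[...,2]
    roi=(x>480)&(x<740)&(y>-180)&(y<230)
    deck=roi&(abs(z-60)<6)&(h[...,1]<50)&(h[...,2]>120)
    q=P[deck];print(n,'deck z',np.median(q[:,2]));print(cv2.minAreaRect(q[:,:2].astype('f4')))
    yl=roi&(h[...,0]>22)&(h[...,0]<35)&(h[...,1]>140)&(z>50)
    q=P[yl];print('disc',q.mean(0),cv2.minEnclosingCircle(q[:,:2].astype('f4')))
    dk=(roi&(h[...,2]<60)&(z>40)&(z<66)).astype('u1')
    k,l,s,c=cv2.connectedComponentsWithStats(dk)
    for i in range(1,k):
        if s[i,4]>50: print('well',c[i].round(1),s[i],P[l==i].mean(0).round(1), 'floor ray',ray(n,*c[i],54).round(1))
    kn=(x>370)&(x<480)&(y>70)&(y<160)
    for lo,hi in((15,30),(42,60)):
        q=P[kn&(z>lo)&(z<hi)];print('knob',lo,q.mean(0).round(1),cv2.minAreaRect(q[:,:2].astype('f4')))
    wl=kn&(z>15)&(h[...,2]>110)&(h[...,1]<70);print('white',P[wl].round(0).tolist())
a=cv2.imread('pics/top0.png')[150:290,195:385];b=cv2.imread('pics/side0.png')[190:300,270:420]
f=lambda q,W:cv2.resize(q,(W,300*0+int(q.shape[0]*W/q.shape[1])),interpolation=cv2.INTER_CUBIC)
A=f(a,600);A=A[:,:];cv2.imwrite('pics/c1.png',A)
E
```

```text
top [213. 250.] 108 [466.3 272.   26.9] [466.5 272.5] 14.3
top [440. 253.] 110 [ 449.6 -285.    26.7] [ 450.2 -285. ] 14.8
top [367. 256.] 106 [ 445.  -105.6   26.9] [ 445.3 -105.4] 14.4
top deck z 61.00605753372156
((616.9461669921875, 38.64601135253906), (127.55084228515625, 306.68414306640625), 6.5057477951049805)
disc [602.72514735 141.77428232  61.72723766] ((604.185302734375, 142.2451171875), 30.28873634338379)
well [353.9 180.1] [346 173  17  15 198] [631.3 -76.5  49.6] floor ray [630.1 -76.2  54. ]
well [327.5 183.5] [320 176  16  16 203] [623.8 -11.3  49.8] floor ray [622.5 -11.3  54. ]
well [301.1 186.9] [293 179  17  16 205] [616.3  53.6  50. ] floor ray [615.2  53.4  54. ]
knob 15 [434.  116.7  24.1] ((434.8906555175781, 118.05593872070312), (49.19615936279297, 49.53187561035156), 0.13648247718811035)
knob 42 [435.  117.7  51.1] ((434.93560791015625, 117.94132995605469), (43.73884201049805, 13.789594650268555), 5.03018856048584)
white [[456.0, 122.0, 52.0], [456.0, 120.0, 51.0], [456.0, 118.0, 52.0], [456.0, 115.0, 55.0], [454.0, 122.0, 51.0], [454.0, 120.0, 51.0], [454.0
[... 836 characters left out ...]
ell [355.9 231.3] [349 229  15   6  63] [613.9  60.8  48.5] floor ray [612.2  53.   54. ]
well [363.  245.2] [356 242  15   7  71] [621.7  -4.7  48.4] floor ray [619.9 -12.3  54. ]
well [370.4 260. ] [363 257  16   7  86] [628.4 -70.1  48.8] floor ray [626.7 -76.7  54. ]
well [365.5 272.8] [344 262  47  16  92] [ 608.2 -112.7   43. ] floor ray [ 604.9 -125.9   54. ]
knob 15 [431.6 101.5  22.4] ((432.04241943359375, 103.5990982055664), (49.23646545410156, 32.10332489013672), 1.9647752046585083)
knob 42 [431.6 111.8  48. ] ((431.5939025878906, 114.292724609375), (45.29090881347656, 21.470762252807617), 11.018976211547852)
white [[454.0, 119.0, 50.0], [434.0, 118.0, 49.0], [436.0, 115.0, 51.0]]
```

View pics/c1.png

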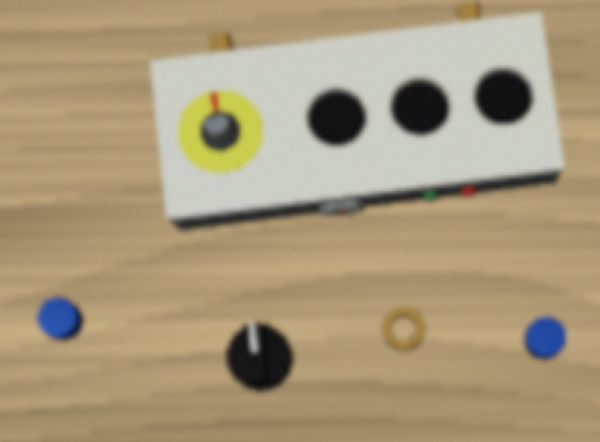

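Run:
```python
from m import *
s=arm.get_state();M=R.from_quat(s['eef_rot']).as_matrix();print(M.round(3))
im=cv2.imread('pics/top0.png');d=np.load('top0.npy');h=cv2.cvtColor(im,cv2.COLOR_BGR2HSV)
sub=im[165:215,240:290].astype(int)
red=(sub[...,2]-sub[...,1]).clip(0);red[red<40]=0
red[:, :][sub[...,2]<90]=0
v,u=np.nonzero(red);g=red[v,u];print(list(zip(u+240,v+165,g)))
p=ray('top',(g*(u+240)).sum()/g.sum(),(g*(v+165)).sum()/g.sum(),61)
yel=((h[...,0]>22)&(h[...,0]<35)&(h[...,1]>120)&(h[...,2]>90)).astype('u1');yel[:165]=0;yel[215:]=0;yel[:,:240]=0;yel[:,290:]=0
cs,_=cv2.findContours(yel,cv2.RETR_EXTERNAL,cv2.CHAIN_APPROX_NONE);c=max(cs,key=cv2.contourArea);e=cv2.fitEllipse(c);print(e)
q=ray('top',*e[0],61);print(p,q,np.degrees(np.arctan2(*(p-q)[1::-1])))
th=np.radians(6.5);q2=np.array([616.9,38.6])+105*np.array([-np.sin(th),np.cos(th)]);print(q2,np.degrees(np.arctan2(p[1]-q2[1],p[0]-q2[0])))
b=cv2.imread('pics/side0.png');
o=np.hstack([cv2.resize(im[170:205,245:285],(400,350),interpolation=cv2.INTER_CUBIC),cv2.resize(b[195:230,328:368],(400,350),interpolation=cv2.INTER_CUBIC)]);cv2.imwrite('pics/c2.png',o)
```

```text
[[ 0.307 -0.     0.952]
 [-0.952  0.     0.307]
 [-0.    -1.    -0.   ]]
[(np.int64(262), np.int64(179), np.int64(50)), (np.int64(261), np.int64(180), np.int64(41)), (np.int64(262), np.int64(180), np.int64(85)), (np.int64(263), np.int64(180), np.int64(65)), (np.int64(261), np.int64(181), np.int64(41)), (np.int64(262), np.int64(181), np.int64(91)), (np.int64(263), np.int64(181), np.int64(77)), (np.int64(262), np.int64(182), np.int64(83)), (np.int64(263), np.int64(182), np.int64(87)), (np.int64(262), np.int64(183), np.int64(67)), (np.int64(263), np.int64(183), np.int64(86)), (np.int64(262), np.int64(184), np.int64(46)), (np.int64(263), np.int64(184), np.int64(64))]
((264.398681640625, 191.19772338867188), (22.433391571044922, 23.856855392456055), 76.38397979736328)
[628.20494877 147.42066764  61.        ] [604.00640636 142.31915632  61.        ] 11.904712259692062
[605.01366255 142.92504485] 10.970699713641872
```

View pics/c2.png

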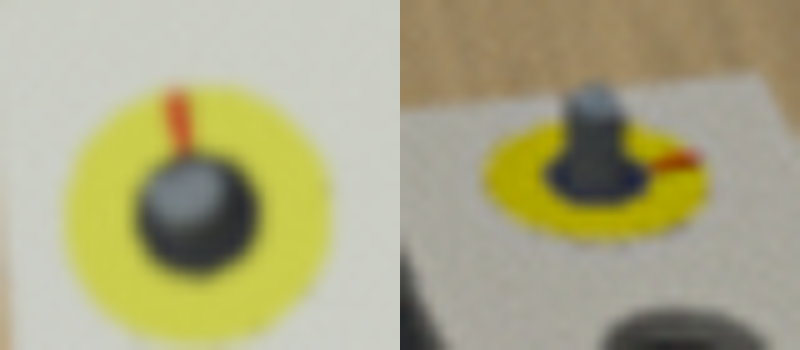

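Seen in the crop: the red mark at (178,120) in its left half puts the shaft flat at a yaw of about 11.5°. The knob is at about 5°. I'll turn the tool so its jaws lie along the doser's x (yaw 6.5°).

```bash
python3 -m jog '{"claw":[1,1,1,1,1,1,1,1,1,1,1,1],"slide":[[0,0,0],[0,0,0],[0,0,0],[0,0,0],[0,0,0],[0,0,0],[0,0,0],[0,0,0],[0,0,0],[0,0,0],[0,0,0],[0,0,0]],"rotation":[[0,-1,0],[0,-1,0],[0,-1,0],[0,-1,0],[0,-1,0],[0,-1,0],[0,-1,0],[0,-1,0],[0,-1,0],[0,-1,0],[0,-1,0],[0,-1,0]]}' 40
python3 -m jog '{"claw":[1,1,1,1,1,1,1,1,1,1,1,1],"slide":[[0,0,0],[0,0,0],[1,0,0.7],[1,0,0.7],[1,0,0.7],[1,0,0.7],[1,0,0.7],[1,0,0.7],[1,0,0.7],[1,0,0.7],[1,0,0.7],[1,0,0.7]],"rotation":[[0,-1,0],[0,-0.1,0],[0,0,0],[0,0,0],[0,0,0],[0,0,0],[0,0,0],[0,0,0],[0,0,0],[0,0,0],[0,0,0],[0,0,0]]}'
cat >> h.py <<'E'
def go(x,y,z=None,yaw=None):
    s=arm.get_state();M=R.from_quat(s['eef_rot']).as_matrix();p=s['position']
    t=np.array([x,y,p[2] if z is None else z])
    print('t',round(s['t'],2),'pos',p.round(1),'yaw',np.degrees(np.arctan2(M[1,0],M[0,0])).round(2),'tilt',np.degrees(np.arccos(-M[2,1])).round(2),'units',(M.T@(t-p)/25).round(3),'F',s['ft_force'].round(1),'w',round(s['grip_width'],1))
E
python3 -c "
from h import *
go(448.5,-285.3,60)"
```

```text
t: 1.7
position: [168.8, -523.4, 231.3]
eef_rot: [-0.707, -0.001, 0.001, 0.707]
ft_force: [-0.5, 0.5, -0.1]
grip_width: 85.3
t: 2.9
position: [398.3, -320.5, 231.4]
eef_rot: [0.706, 0.039, -0.039, -0.706]
ft_force: [0.8, 0.2, -0.0]
grip_width: 85.5
t 2.9 pos [ 398.3 -320.5  231.4] yaw 6.29 tilt 0.01 units [2.149 6.856 1.182] F [ 0.8  0.2 -0. ] w 85.5
```

```bash
python3 -m jog '{"claw":[1,1,1,1,1,1,1,1,1,1,1,1],"slide":[[1,0,0.6],[1,0,0.6],[0.15,1,0],[0,1,0],[0,1,0],[0,1,0],[0,1,0],[0,1,0],[0,1,0],[0,0.8,0],[0,0,0],[0,0,0]],"rotation":[[0,0,0],[0,0,0],[0,0,0],[0,0,0],[0,0,0],[0,0,0],[0,0,0],[0,0,0],[0,0,0],[0,0,0],[0,0,0],[0,0,0]]}'
python3 - <<'E'
from m import *
go(448.5,-285.3,11)
a,d=arm.get_image('side');b,_=arm.get_image('top')
f=lambda i:cv2.resize(i,(400,400),interpolation=cv2.INTER_CUBIC)
cv2.imwrite('pics/c3.png',np.hstack([f(a[270:390,250:370]),f(b[190:310,380:500])]))
E
```

```text
t: 4.1
position: [447.7, -285.7, 36.7]
eef_rot: [-0.706, -0.039, 0.039, 0.706]
ft_force: [0.4, -0.5, -0.6]
grip_width: 85.4
t 4.1 pos [ 447.7 -285.7   36.7] yaw 6.38 tilt 0.0 units [0.035 1.027 0.011] F [ 0.4 -0.5 -0.6] w 85.4
```

View pics/c3.png

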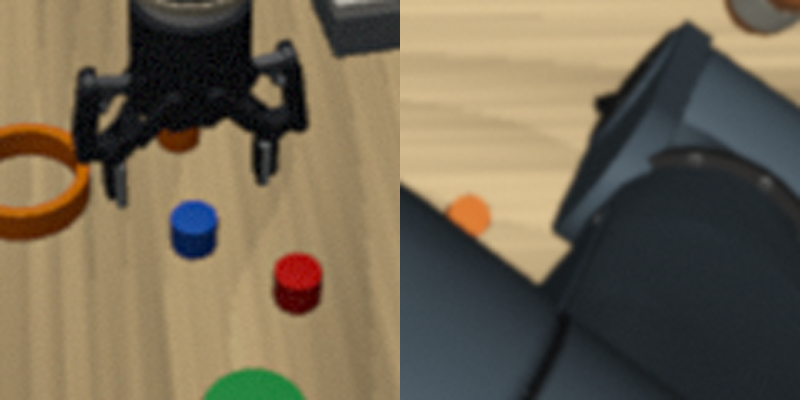

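Side crop: the fingers straddle the blue pellet at (193,228), with the tape and the red decoy clear of them. I go down and close.

```bash
python3 -m jog '{"claw":[1,1,1,0,0,0,0,0,0,0,0,0],"slide":[[0.03,0.5,0],[0,0.5,0],[0,0.03,0],[0,0,0],[0,0,0],[0,0,0],[0,0,0],[0,0,0],[0,0,0],[0,0,0],[0,0,0],[0,0,0]],"rotation":[[0,0,0],[0,0,0],[0,0,0],[0,0,0],[0,0,0],[0,0,0],[0,0,0],[0,0,0],[0,0,0],[0,0,0],[0,0,0],[0,0,0]]}' 40
python3 - <<'E'
from m import *
go(628.4,-76.2,90)
a,d=arm.get_image('side');b=a[270:390,250:370]
cv2.imwrite('pics/c4.png',cv2.resize(b,(480,480),interpolation=cv2.INTER_CUBIC))
E
```

```text
t: 5.4
position: [448.4, -285.6, 11.1]
eef_rot: [0.706, 0.04, -0.04, -0.706]
ft_force: [-0.8, 0.6, 4.6]
grip_width: 30.0
t 5.4 pos [ 448.4 -285.6   11.1] yaw 6.46 tilt 0.03 units [ 8.099 -3.157  7.511] F [-0.8  0.6  4.6] w 30.0
```

View pics/c4.png

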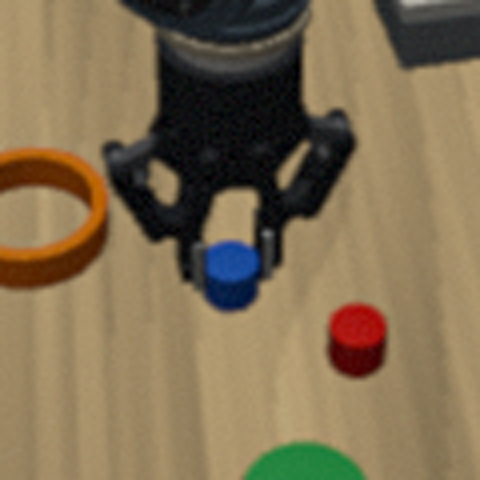

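Run:
```python
from m import *
for n in ['top','side']:
    im=cv2.imread(f'pics/{n}0.png');h=cv2.cvtColor(im,cv2.COLOR_BGR2HSV)
    m=((h[...,0]>100)&(h[...,0]<125)&(h[...,1]>120)).astype('u1')
    k,l,s,c=cv2.connectedComponentsWithStats(m)
    for i in range(1,k):
        if 40<s[i,4]<400:
            p=ray(n,*c[i],16)
            if 400<p[0]<500 and abs(p[1])<320: print(n,c[i].round(1),p.round(1))
a,d=arm.get_image('side');h=cv2.cvtColor(a,cv2.COLOR_BGR2HSV)
m=((h[...,0]>100)&(h[...,0]<125)&(h[...,1]>120)&(h[...,2]>60)).astype('u1');k,l,s,c=cv2.connectedComponentsWithStats(m)
for i in range(1,k):
    p=ray('side',*c[i],16)
    if s[i,4]>30 and abs(p[0]-450)<60 and abs(p[1])<330:print('now',c[i].round(1),s[i],p.round(1))
```

```text
top [213.4 250.4] [467.2 273.8  16. ]
top [440.2 253.4] [ 450.2 -287.1   16. ]
top [367.3 256.5] [ 445.7 -106.7   16. ]
side [296.  204.6] [464.1 268.6  16. ]
side [299.  284.7] [ 443.4 -110.4   16. ]
side [307.7 338.2] [ 448.1 -290.7   16. ]
now [307.2 338. ] [301 331  14  16 183] [ 447.1 -290.1   16. ]
```

```bash
python3 -m jog '{"claw":[0,0,0,0,0,0,0,0,0,0,0,0],"slide":[[0,-1,0],[0,-1,0],[0,-1,0],[0.9,-0.5,0.8],[0.9,0,0.8],[0.9,0,0.8],[0.9,0,0.8],[0.9,0,0.8],[0.9,0,0.8],[0.9,0,0.8],[0.9,0,0.8],[0.9,0,0.8]],"rotation":[[0,0,0],[0,0,0],[0,0,0],[0,0,0],[0,0,0],[0,0,0],[0,0,0],[0,0,0],[0,0,0],[0,0,0],[0,0,0],[0,0,0]]}' 40
python3 -c "
from h import *
go(628.8,-76.4,60)"
```

```text
t: 6.7
position: [629.8, -82.7, 98.1]
eef_rot: [0.706, 0.04, -0.04, -0.706]
ft_force: [0.2, -1.2, 0.1]
grip_width: 30.1
t 6.7 pos [629.8 -82.7  98.1] yaw 6.47 tilt 0.0 units [-0.013  1.522  0.257] F [ 0.2 -1.2  0.1] w 30.1
```

```bash
python3 -m jog '{"claw":[0,0,0],"slide":[[0,0.5,0.27],[0,0.4,0],[0,0,0]],"rotation":[[0,0,0],[0,0,0],[0,0,0]]}' 40
python3 - <<'E'
from m import *
go(628.8,-76.4,60)
a,d=arm.get_image('side');b,_=arm.get_image('top')
f=lambda i:cv2.resize(i,(400,400),interpolation=cv2.INTER_CUBIC)
cv2.imwrite('pics/c5.png',np.hstack([f(a[200:300,320:420]),f(b[130:230,300:400])]))
h=cv2.cvtColor(a,cv2.COLOR_BGR2HSV)
m=((h[...,0]>100)&(h[...,0]<125)&(h[...,1]>120)&(h[...,2]>60)).astype('u1');k,l,s,c=cv2.connectedComponentsWithStats(m)
for i in range(1,k):
    if s[i,4]>30 and 320<c[i][0]<420 and 200<c[i][1]<300:print(c[i].round(1),s[i],ray('side',*c[i],80).round(1))
E
```

```text
t: 7.0
position: [626.7, -77.4, 73.5]
eef_rot: [-0.706, -0.039, 0.041, 0.706]
ft_force: [0.6, 0.3, -1.4]
grip_width: 30.2
t 7.0 pos [626.7 -77.4  73.5] yaw 6.45 tilt 0.21 units [0.089 0.54  0.032] F [ 0.6  0.3 -1.4] w 30.2
[370.9 253.4] [366 246  12  16 131] [624.6 -83.4  80. ]
```

View pics/c5.png

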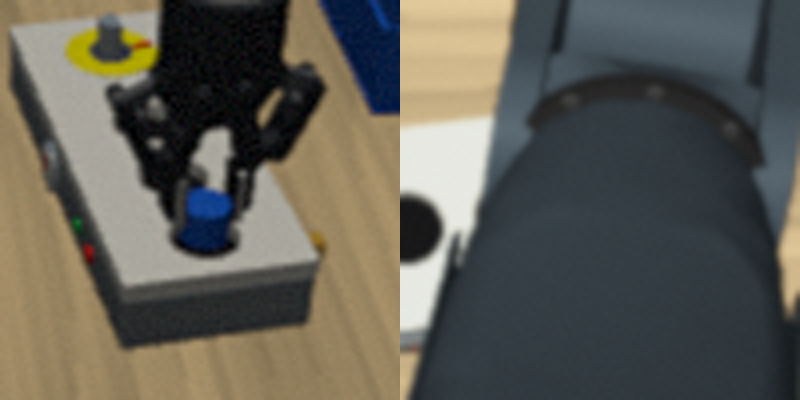

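Side crop: the pellet at (208,220) hangs over well0, slightly toward the near rim (-y). I'll move it 2.5 mm to +y and lower it.

```bash
python3 -m jog '{"claw":[0,0,0,0,0],"slide":[[0,0,0.1],[0,0.2,0],[0,0.2,0],[0,0.1,0],[0,0,0]],"rotation":[[0,0,0],[0,0,0],[0,0,0],[0,0,0],[0,0,0]]}' 40
python3 -c "
from h import *
go(628.8,-74.5,60)"
```

```text
t: 7.6
position: [627.8, -74.7, 62.4]
eef_rot: [-0.706, -0.04, 0.04, 0.706]
ft_force: [0.2, -0.7, -0.3]
grip_width: 30.2
t 7.6 pos [627.8 -74.7  62.4] yaw 6.46 tilt 0.05 units [0.04  0.097 0.002] F [ 0.2 -0.7 -0.3] w 30.2
```

```bash
python3 -m jog '{"claw":[0,0,0.45,0.6,0.6,0.6,0.6,0.6,1,1,1],"slide":[[0,0.08,0],[0,0,0],[0,0,0],[0,0,0],[0,0,0],[0,0,0],[0,0,0],[0,-0.6,0],[0,-1,0],[0,-1,0],[0,-0.6,0]],"rotation":[[0,0,0],[0,0,0],[0,0,0],[0,0,0],[0,0,0],[0,0,0],[0,0,0],[0,0,0],[0,0,0],[0,0,0],[0,0,0]]}' 40
python3 - <<'E'
from m import *
go(443.8,-107.3,60)
a,d=arm.get_image('side')
h=cv2.cvtColor(a,cv2.COLOR_BGR2HSV)
m=((h[...,0]>100)&(h[...,0]<125)&(h[...,1]>120)&(h[...,2]>60)).astype('u1');k,l,s,c=cv2.connectedComponentsWithStats(m)
for i in range(1,k):
    if s[i,4]>30 and 320<c[i][0]<420 and 200<c[i][1]<300:print(c[i].round(1),s[i],ray('side',*c[i],64).round(1))
P=cloud('side',d);q=P[abs(P[...,0]-628)+abs(P[...,1]+76)<20];print(np.percentile(q[:,2],[5,50,95]))
E
```

```text
t: 8.7
position: [628.9, -74.8, 144.1]
eef_rot: [0.706, 0.041, -0.039, -0.706]
ft_force: [0.4, 0.8, 0.1]
grip_width: 85.4
t 8.7 pos [628.9 -74.8 144.1] yaw 6.47 tilt 0.18 units [-7.515  3.342 -0.455] F [0.4 0.8 0.1] w 85.4
[370.3 256.9] [365 252  12  12 110] [625.8 -77.   64. ]
[ 57.23797474 230.01201865 452.67789001]
```

```bash
python3 -m jog '{"claw":[1,1,1,1,1,1,1,1,1,1,1,1],"slide":[[-1,0,-0.06],[-1,0,-0.06],[-1,0,-0.06],[-1,0,-0.06],[-1,0,-0.06],[-1,0,-0.06],[-1,0.5,-0.06],[-0.5,1,-0.04],[0,1,0],[0,0.8,0],[0,0.5,0],[0,0,0]],"rotation":[[0,0,0],[0,0,0],[0,0,0],[0,0,0],[0,0,0],[0,0,0],[0,0,0],[0,0,0],[0,0,0],[0,0,0],[0,0,0],[0,0,0]]}' 40
python3 - <<'E'
from m import *
go(443.8,-107.3,11)
b,d=arm.get_image('top');P=cloud('top',d)
for x in blobs('top',b,d): print(x)
h=cv2.cvtColor(b,cv2.COLOR_BGR2HSV)
m=((h[...,0]>100)&(h[...,0]<125)&(h[...,1]>120)).astype('u1')
k,l,s,c=cv2.connectedComponentsWithStats(m)
for i in range(1,k):
    if abs(c[i][0]-354)<12 and abs(c[i][1]-180)<12: print(c[i],s[i],ray('top',*c[i],74).round(1),P[l==i].mean(0))
E
```

```text
t: 9.95
position: [442.3, -106.9, 44.8]
eef_rot: [-0.706, -0.039, 0.041, 0.706]
ft_force: [-0.4, -0.2, 0.6]
grip_width: 84.8
t 9.95 pos [ 442.3 -106.9   44.8] yaw 6.46 tilt 0.16 units [ 0.061  1.353 -0.024] F [-0.4 -0.2  0.6] w 84.8
(array([213., 250.]), 105, array([466.3, 271.8,  27. ]), array([466.7, 272.4]), 14.4)
[354.02840909 179.85795455] [347 173  15  15 176] [625. -75.  74.] [624.38085957 -74.99728787  75.86205786]
```

```bash
python3 -m jog '{"claw":[1,1,1,0,0,0,0,0,0,0,0],"slide":[[0.06,0.7,0],[0,0.62,0],[0,0,0],[0,0,0],[0,0,0],[0,0,0],[0,0,0],[0,0,0],[0,0,0],[0,-1,0],[0,-1,0]],"rotation":[[0,0,0],[0,0,0],[0,0,0],[0,0,0],[0,0,0],[0,0,0],[0,0,0],[0,0,0],[0,0,0],[0,0,0],[0,0,0]]}' 40
python3 -c "
from h import *
go(624.5,-12.5,100)"
```

```text
t: 11.1
position: [444.2, -106.9, 63.6]
eef_rot: [-0.706, -0.039, 0.04, 0.706]
ft_force: [0.7, -0.0, -0.4]
grip_width: 29.6
t 11.1 pos [ 444.2 -106.9   63.6] yaw 6.46 tilt 0.08 units [ 7.589 -1.465  2.941] F [ 0.7 -0.  -0.4] w 29.6
```

```bash
python3 -m jog '{"claw":[0,0,0,0,0,0,0,0,0,0,0,0],"slide":[[0,-1,0],[0.6,-0.5,0.14],[1,0,0.4],[1,0,0.4],[1,0,0.4],[1,0,0.4],[1,0,0.4],[1,0,0.4],[1,0.4,0.4],[0,0.4,0],[0,0,0],[0,0,0]],"rotation":[[0,0,0],[0,0,0],[0,0,0],[0,0,0],[0,0,0],[0,0,0],[0,0,0],[0,0,0],[0,0,0],[0,0,0],[0,0,0],[0,0,0]]}' 40
python3 - <<'E'
from m import *
go(624.5,-12.5,60)
a,d=arm.get_image('side')
cv2.imwrite('pics/c6.png',cv2.resize(a[190:290,310:410],(500,500),interpolation=cv2.INTER_CUBIC))
E
```

```text
t: 12.3
position: [624.3, -12.9, 80.5]
eef_rot: [-0.706, -0.039, 0.04, 0.706]
ft_force: [-1.0, -0.3, 0.9]
grip_width: 29.9
t 12.3 pos [624.3 -12.9  80.5] yaw 6.45 tilt 0.07 units [0.01  0.818 0.014] F [-1.  -0.3  0.9] w 29.9
```

View pics/c6.png

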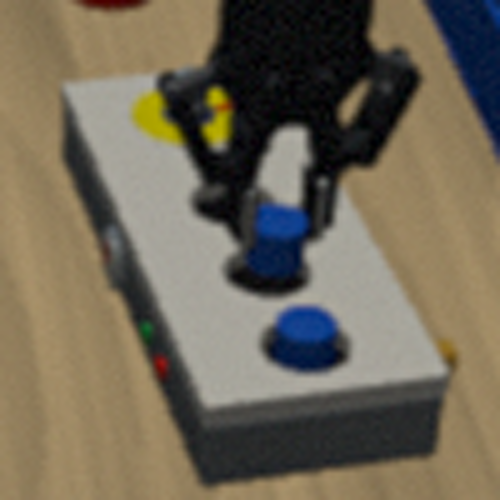

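Side crop: well0's pellet at (306,335) sits centred. The held pellet at (277,240) is over well1 at (269,270), about 1.5 mm too far in +x.

```bash
python3 -m jog '{"claw":[0,0,0,0,0,0.45,0.6,0.6,0.6,0.6,0.6,0.6],"slide":[[-0.06,0.3,0],[0,0.3,0],[0,0.2,0],[0,0,0],[0,0,0],[0,0,0],[0,0,0],[0,0,0],[0,0,0],[0,-0.6,0],[0,-1,0],[0,-1,0]],"rotation":[[0,0,0],[0,0,0],[0,0,0],[0,0,0],[0,0,0],[0,0,0],[0,0,0],[0,0,0],[0,0,0],[0,0,0],[0,0,0],[0,0,0]]}' 40
python3 -c "
from h import *
go(465.2,270.3,130)"
```

```text
t: 13.55
position: [623.6, -12.8, 127.1]
eef_rot: [-0.706, -0.04, 0.04, 0.706]
ft_force: [0.1, -0.1, -0.3]
grip_width: 51.5
t 13.55 pos [623.6 -12.8 127.1] yaw 6.46 tilt 0.0 units [-5.023 -0.114 11.964] F [ 0.1 -0.1 -0.3] w 51.5
```

```bash
python3 -m jog '{"claw":[1,1,1,1,1,1,1,1,1,1,1,1],"slide":[[-0.6,0,1],[-0.6,0,1],[-0.6,0,1],[-0.6,0,1],[-0.6,0,1],[-0.5,0,1],[-0.5,0,1],[-0.5,0,1],[-0.5,0,1],[0,0,1],[0,0,1],[0,0,0.96]],"rotation":[[0,0,0],[0,0,0],[0,0,0],[0,0,0],[0,0,0],[0,0,0],[0,0,0],[0,0,0],[0,0,0],[0,0,0],[0,0,0],[0,0,0]]}' 40
python3 -m jog '{"claw":[1,1,1,1,1],"slide":[[0,1,0],[0,1,0],[0,1,0],[0,0.5,0],[0,0,0]],"rotation":[[0,0,0],[0,0,0],[0,0,0],[0,0,0],[0,0,0]]}'
python3 - <<'E'
from m import *
go(465.2,270.3,11.5)
a,d=arm.get_image('side');b,_=arm.get_image('top')
f=lambda i:cv2.resize(i,(400,400),interpolation=cv2.INTER_CUBIC)
cv2.imwrite('pics/c7.png',np.hstack([f(a[160:260,250:350]),f(b[140:240,280:380])]))
E
```

```text
t: 14.75
position: [465.8, 271.5, 126.7]
eef_rot: [-0.706, -0.04, 0.04, 0.706]
ft_force: [-0.1, -0.6, 0.3]
grip_width: 85.6
t: 15.25
position: [465.3, 270.0, 37.4]
eef_rot: [0.706, 0.039, -0.04, -0.706]
ft_force: [0.6, 0.1, -0.3]
grip_width: 85.4
t 15.25 pos [465.3 270.   37.4] yaw 6.46 tilt 0.11 units [-1.000e-03  1.037e+00  1.200e-02] F [ 0.6  0.1 -0.3] w 85.4
```

View pics/c7.png

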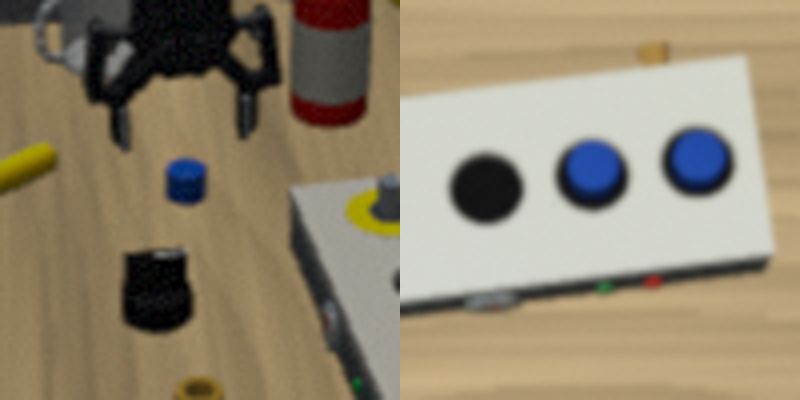

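Side half: the fingers straddle the last pellet at (186,180). Top half: the other two pellets sit in their wells at (592,167) and (697,158).

```bash
python3 -m jog '{"claw":[1,1,1,0,0,0,0,0,0,0,0,0],"slide":[[0,0.6,0],[0,0.44,0],[0,0,0],[0,0,0],[0,0,0],[0,0,0],[0,0,0],[0,0,0],[0,0,0],[0,-1,0],[0,-1,0],[0,-1,0]],"rotation":[[0,0,0],[0,0,0],[0,0,0],[0,0,0],[0,0,0],[0,0,0],[0,0,0],[0,0,0],[0,0,0],[0,0,0],[0,0,0],[0,0,0]]}' 40
python3 -c "
from h import *
go(614,52,130)"
```

```text
t: 16.55
position: [465.6, 270.2, 88.0]
eef_rot: [0.706, 0.04, -0.04, -0.706]
ft_force: [-0.4, 0.4, -0.6]
grip_width: 30.1
t 16.55 pos [465.6 270.2  88. ] yaw 6.47 tilt 0.01 units [ 4.913 -1.681 -9.342] F [-0.4  0.4 -0.6] w 30.1
```

```bash
python3 -m jog '{"claw":[0,0,0,0,0,0,0,0,0,0,0,0],"slide":[[0,-1,-0.9],[0.4,-0.6,-0.9],[0.4,0,-0.9],[0.4,0,-0.9],[0.4,0,-0.9],[0.4,0,-0.9],[0.4,0,-0.9],[0.6,0,-0.9],[0.6,0,-0.9],[0.6,0,-0.9],[0.6,0,-0.34],[0.5,0,0]],"rotation":[[0,0,0],[0,0,0],[0,0,0],[0,0,0],[0,0,0],[0,0,0],[0,0,0],[0,0,0],[0,0,0],[0,0,0],[0,0,0],[0,0,0]]}' 40
python3 -m jog '{"claw":[0,0,0,0],"slide":[[0,0.7,0],[0,0.7,0],[0,0.7,0],[0,0,0]],"rotation":[[0,0,0],[0,0,0],[0,0,0],[0,0,0]]}'
python3 - <<'E'
from m import *
go(614,52,60.5)
a,d=arm.get_image('side')
cv2.imwrite('pics/c8.png',cv2.resize(a[180:280,310:410],(500,500),interpolation=cv2.INTER_CUBIC))
E
```

```text
t: 17.75
position: [624.5, 51.8, 127.1]
eef_rot: [0.706, 0.039, -0.039, -0.706]
ft_force: [-0.7, 0.6, 0.5]
grip_width: 30.3
t: 18.15
position: [622.5, 53.1, 72.7]
eef_rot: [-0.706, -0.039, 0.041, 0.706]
ft_force: [0.2, 0.6, 0.2]
grip_width: 29.7
t 18.15 pos [622.5  53.1  72.7] yaw 6.47 tilt 0.2 units [-0.342  0.487 -0.007] F [0.2 0.6 0.2] w 29.7
```

View pics/c8.png

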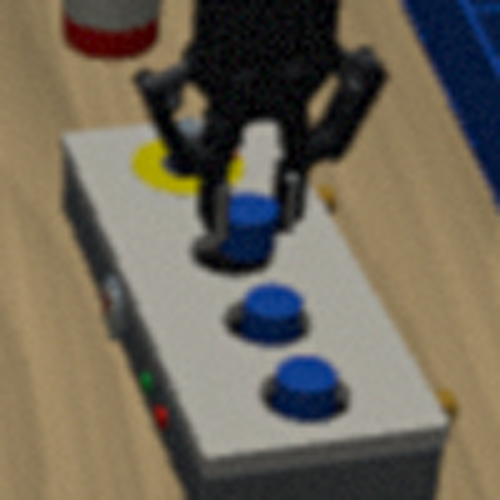

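Side crop: the held pellet at (250,225) is about 8 mm too far in +x for well2 at (235,250), as the readout says. I'll shift it by -0.34, then lower.

```bash
python3 -m jog '{"claw":[0,0,0,0,0,0,0.45,0.6,0.6,0.6,0.6,0.6],"slide":[[-0.34,0,0],[0,0,0],[0,0.2,0],[0,0.26,0],[0,0,0],[0,0,0],[0,0,0],[0,0,0],[0,0,0],[0,0,0],[0,-0.6,0],[0,-1,0]],"rotation":[[0,0,0],[0,0,0],[0,0,0],[0,0,0],[0,0,0],[0,0,0],[0,0,0],[0,0,0],[0,0,0],[0,0,0],[0,0,0],[0,0,0]]}' 40
python3 - <<'E'
from m import *
go(433.6,117,110)
E
```

```text
t: 19.4
position: [614.5, 52.2, 103.1]
eef_rot: [-0.706, -0.039, 0.041, 0.706]
ft_force: [0.1, -0.4, -0.9]
grip_width: 51.0
t 19.4 pos [614.5  52.2 103.1] yaw 6.47 tilt 0.14 units [-6.899 -0.259  3.39 ] F [ 0.1 -0.4 -0.9] w 51.0
```

```bash
python3 -m jog '{"claw":[1,1,1,1,1,1,1,1,1,1,1,1],"slide":[[0,-1,0],[-1,0,0.5],[-1,0,0.5],[-1,0,0.5],[-1,0,0.5],[-1,0,0.5],[-1,0,0.5],[-0.9,0,0.4],[0,0,0],[0,0,0],[0,0,0],[0,0,0]],"rotation":[[0,0,0],[0,0,0],[0,0,0],[0,0,0],[0,0,0],[0,0,0],[0,0,0],[0,0,0],[0,-1,0],[0,-1,0],[0,-1,0],[0,-1,0]]}' 40
python3 -m jog '{"claw":[1,1,1,1,1,1,1,1,1,1,1,1],"slide":[[0,0,0],[0,0,0],[0,0,0],[0,0,0],[0,0,0],[0,0,0],[0,0,0],[0,0,0],[0,0,0],[0,0,0],[0,0,0],[0,0,0]],"rotation":[[0,-1,0],[0,-1,0],[0,-1,0],[0,-1,0],[0,-1,0],[0,-1,0],[0,-1,0],[0,-1,0],[0,-1,0],[0,-1,0],[0,-0.75,0],[0,0,0]]}'
python3 - <<'E'
from m import *
go(433.6,117,80)
b,d=arm.get_image('top');P=cloud('top',d)
h=cv2.cvtColor(b,cv2.COLOR_BGR2HSV)
m=((h[...,0]>100)&(h[...,0]<125)&(h[...,1]>120)).astype('u1')
k,l,s,c=cv2.connectedComponentsWithStats(m)
for i in range(1,k):
    if 290<c[i][0]<370 and 165<c[i][1]<200:
        q=P[(l==i)&(abs(P[...,2]-74)<4)];print(c[i],q.mean(0).round(1))
E
```

```text
t: 20.6
position: [434.6, 117.4, 129.2]
eef_rot: [0.682, 0.188, -0.187, -0.682]
ft_force: [0.6, -0.5, 0.0]
grip_width: 85.5
t: 21.8
position: [434.6, 117.3, 129.0]
eef_rot: [0.478, 0.522, -0.521, -0.477]
ft_force: [-0.2, -0.8, 0.3]
grip_width: 85.6
t 21.8 pos [434.6 117.3 129. ] yaw 95.03 tilt 0.07 units [-0.01   1.96   0.044] F [-0.2 -0.8  0.3] w 85.6
[354.06741573 179.85393258] [628.  -75.   74.5]
[327.74556213 182.4852071 ] [622.9 -11.8  74.2]
[300.44578313 186.02409639] [614.9  55.2  74.7]
```

The top-face centres of all three pellets are within about 2 mm of their wells. Next is the knob.

```bash
python3 -m jog '{"claw":[1,1,1,1,1,1,0,0,0,0,0,0],"slide":[[0,1,0],[0,1,0],[0,1,0],[0,0.8,0],[0,0.32,0],[0,0,0],[0,0,0],[0,0,0],[0,0,0],[0,0,0],[0,0,0],[0,0,0]],"rotation":[[0,0,0],[0,0,0],[0,0,0],[0,0,0],[0,0,0],[0,0,0],[0,0,0],[0,0,0],[0,0,0],[0,0,0],[0,0,0],[0,0,0]]}' 80
python3 -m jog '{"claw":[0,0,0,0,0],"slide":[[0,0,0],[0,0,0],[0,0,0],[0,0,0],[0,0,0]],"rotation":[[0,0,0],[0,0,0],[0,0,0],[0,0,0],[0,0,0]]}'
python3 - <<'E'
from m import *
go(604.5,141.9,140)
a,d=arm.get_image('side')
cv2.imwrite('pics/c9.png',cv2.resize(a[180:260,250:330],(480,480),interpolation=cv2.INTER_CUBIC))
E
```

```text
t: 23.05
position: [434.5, 117.3, 25.5]
eef_rot: [0.478, 0.521, -0.521, -0.478]
ft_force: [-1.1, -1.0, 6.7]
grip_width: 12.8
t: 23.55
position: [434.4, 117.3, 25.5]
eef_rot: [0.478, 0.521, -0.521, -0.478]
ft_force: [-2.1, -0.1, 6.0]
grip_width: 12.3
t 23.55 pos [434.4 117.3  25.5] yaw 94.96 tilt 0.02 units [ 0.393 -4.579 -6.864] F [-2.1 -0.1  6. ] w 12.3
```

View pics/c9.png

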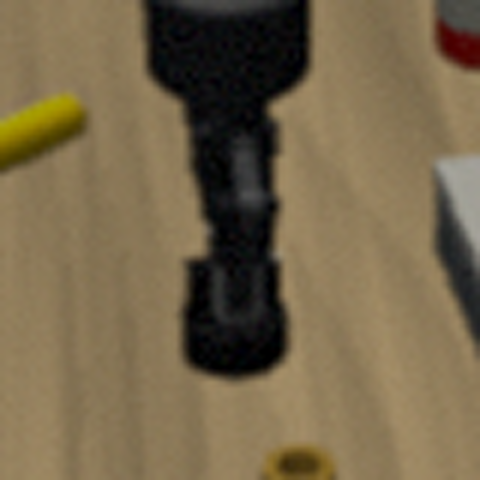

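```bash
python3 -m jog '{"claw":[0,0,0,0,0,0,0,0],"slide":[[0,-0.5,0],[0,-1,0],[0,-1,0],[0,-1,0],[0,-1,0],[0,0,0],[0,0,0],[0,0,0]],"rotation":[[0,0,0],[0,0,0],[0,0,0],[0,0,0],[0,0,0],[0,-0.6,0],[0,-0.5,0],[0,0,0]]}' 80
python3 - <<'E'
from m import *
go(604.1,142.1,128)
E
```

```text
t: 24.4
position: [434.2, 117.3, 138.4]
eef_rot: [0.447, 0.548, -0.548, -0.447]
ft_force: [0.7, 0.1, -1.4]
grip_width: 12.6
t 24.4 pos [434.2 117.3 138.4] yaw 101.61 tilt 0.04 units [-0.394  0.42  -6.855] F [ 0.7  0.1 -1.4] w 12.6
```

```bash
python3 -m jog '{"claw":[0,0,0,0,0,0,0,0,0,0],"slide":[[-0.05,0,-0.9],[-0.05,0,-0.9],[-0.05,0,-0.9],[-0.05,0,-0.9],[-0.05,0,-0.9],[-0.05,0,-0.9],[-0.05,0,-0.9],[-0.05,0.2,-0.55],[0,0.2,0],[0,0,0]],"rotation":[[0,0,0],[0,0,0],[0,0,0],[0,0,0],[0,0,0],[0,0,0],[0,0,0],[0,0,0],[0,0,0],[0,0,0]]}' 80
python3 - <<'E'
from m import *
go(604.1,142.1,93.5)
a,d=arm.get_image('side')
cv2.imwrite('pics/c10.png',cv2.resize(a[150:230,305:385],(560,560),interpolation=cv2.INTER_CUBIC))
E
```

```text
t: 25.4
position: [603.0, 141.6, 126.6]
eef_rot: [-0.447, -0.547, 0.548, 0.448]
ft_force: [-0.9, -0.2, -1.3]
grip_width: 12.3
t 25.4 pos [603.  141.6 126.6] yaw 101.51 tilt 0.14 units [ 0.008  1.323 -0.051] F [-0.9 -0.2 -1.3] w 12.3
```

View pics/c10.png

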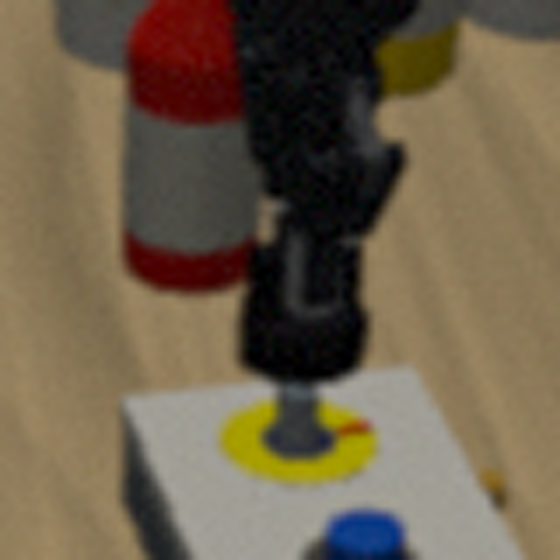

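Side crop: the knob skirt is centred at u=305 above the shaft at u=297. Most of that is parallax and about 1 mm may be real. I descend gently and watch the force.

```bash
python3 -m jog '{"claw":[0,0,0,0,0,0],"slide":[[0,0.2,0],[0,0.2,0],[0,0.15,0],[0,0.1,0],[0,0,0],[0,0,0]],"rotation":[[0,0,0],[0,0,0],[0,0,0],[0,0,0],[0,0,0],[0,0,0]]}' 80
python3 - <<'E'
from m import *
go(603.5,142.1,93.5);print(arm.get_state()['moment'].round(2))
E
```

```text
t: 26.05
position: [604.1, 141.8, 111.3]
eef_rot: [-0.447, -0.548, 0.548, 0.447]
ft_force: [0.2, 0.3, -0.2]
grip_width: 12.3
t 26.05 pos [604.1 141.8 111.3] yaw 101.56 tilt 0.0 units [0.017 0.713 0.02 ] F [ 0.2  0.3 -0.2] w 12.3
[0.01 0.02 0.01]
```

```bash
python3 -m jog '{"claw":[0,0,0,0,0],"slide":[[0,0.08,0],[0,0.08,0],[0,0.08,0],[0,0,0],[0,0,0]],"rotation":[[0,0,0],[0,0,0],[0,0,0],[0,0,0],[0,0,0]]}' 80
python3 - <<'E'
from m import *
go(603.5,142.1,93.5);print(arm.get_state()['moment'].round(2))
E
```

```text
t: 26.55
position: [604.1, 141.8, 105.2]
eef_rot: [-0.447, -0.548, 0.548, 0.447]
ft_force: [-0.3, 0.0, -0.9]
grip_width: 12.4
t 26.55 pos [604.1 141.8 105.2] yaw 101.56 tilt 0.0 units [0.017 0.47  0.02 ] F [-0.3  0.  -0.9] w 12.4
[-0.01  0.    0.03]
```

```bash
python3 -m jog '{"claw":[0,0,0,0,0,0],"slide":[[0,0.12,0],[0,0.12,0],[0,0.12,0],[0,0.1,0],[0,0,0],[0,0,0]],"rotation":[[0,0,0],[0,0,0],[0,0,0],[0,0,0],[0,0,0],[0,0,0]]}' 100
python3 - <<'E'
from m import *
go(603.5,142.1,87);print(arm.get_state()['moment'].round(2))
E
```

```text
t: 27.15
position: [604.1, 141.8, 93.8]
eef_rot: [0.447, 0.548, -0.548, -0.447]
ft_force: [0.4, -0.4, -0.1]
grip_width: 12.1
t 27.15 pos [604.1 141.8  93.8] yaw 101.56 tilt 0.0 units [0.016 0.271 0.021] F [ 0.4 -0.4 -0.1] w 12.1
[0.01 0.05 0.04]
```

Nearly seated, and no force yet. Now I press in small steps.

```bash
python3 -m jog '{"claw":[0,0,0,0,0],"slide":[[0,0.08,0],[0,0.08,0],[0,0.04,0],[0,0,0],[0,0,0]],"rotation":[[0,0,0],[0,0,0],[0,0,0],[0,0,0],[0,0,0]]}' 100
python3 - <<'E'
from m import *
go(603.5,142.1,87);print(arm.get_state()['moment'].round(2))
E
```

```text
t: 27.65
position: [604.3, 141.9, 89.5]
eef_rot: [0.447, 0.548, -0.548, -0.447]
ft_force: [-2.2, -0.7, 7.8]
grip_width: 12.0
t 27.65 pos [604.3 141.9  89.5] yaw 101.57 tilt 0.04 units [0.016 0.102 0.028] F [-2.2 -0.7  7.8] w 12.0
[-0.07  0.54  0.  ]
```

```bash
python3 -m jog '{"claw":[0,0,0,0,0],"slide":[[0,0.06,0],[0,0.06,0],[0,0.05,0],[0,0,0],[0,0,0]],"rotation":[[0,0,0],[0,0,0],[0,0,0],[0,0,0],[0,0,0]]}' 100
python3 - <<'E'
from m import *
go(603.5,142.1,87);print(arm.get_state()['moment'].round(2))
E
```

```text
t: 28.15
position: [604.6, 141.9, 87.3]
eef_rot: [0.447, 0.548, -0.547, -0.447]
ft_force: [-10.8, -2.5, 25.4]
grip_width: 12.4
t 28.15 pos [604.6 141.9  87.3] yaw 101.57 tilt 0.1 units [0.016 0.011 0.041] F [-10.8  -2.5  25.4] w 12.4
[-0.33  1.76  0.01]
```

Run:
```python
from m import *
a,d=arm.get_image('side')
cv2.imwrite('pics/c11.png',cv2.resize(a[150:230,305:385],(640,640),interpolation=cv2.INTER_CUBIC))
s=arm.get_state();print(s['ft_force'],s['position'],s['grip_width'])
```

```text
[-9.13959522 -2.30625916 25.18074357] [604.6198484  141.89872768  87.27271306] 12.110348926113105
```

The viewer's picture limit is reached (12), so I check by numbers. I ease the side force by 0.75 mm and press 1 mm more. At the stop, the force should climb at the arm's stiffness (about 9 N/mm) with almost no travel.

```bash
python3 -m jog '{"claw":[0,0,0,0],"slide":[[0,0,0.03],[0,0.04,0],[0,0,0],[0,0,0]],"rotation":[[0,0,0],[0,0,0],[0,0,0],[0,0,0]]}' 110
python3 - <<'E'
from m import *
go(603.5,142.1,87)
a,d=arm.get_image('side');P=cloud('side',d);c=arm.calibration('side');Wi=np.linalg.inv(np.array(c['world_from_camera']))
def pj(p):
    q=Wi@np.r_[p,1];return c['cx']+c['fx']*q[0]/-q[2],c['cy']-c['fy']*q[1]/-q[2]
print('expected skirt front bottom (pressed z62 / rest z68)',pj([604.3,116.5,62]),pj([604.3,116.5,68]))
a0=cv2.imread('pics/side0.png')
u=int(round(pj([604.3,116.5,62])[0]))
print('gray col now',a[196:216,u].max(1).tolist())
# same-camera reference: knob on bench front-bottom edge z0
uu,vv=pj([434.9,117.5-25.5,0]);print('bench ref proj',uu,vv,a0[int(vv)-8:int(vv)+8,int(uu)].max(1).tolist(),int(vv)-8)
m=(a.max(2)<60);sel=m&(abs(P[...,0]-604)<40)&(P[...,1]>95)&(P[...,1]<160)&(P[...,2]>50)&(P[...,2]<84)
print('dark skirt z low pct',np.percentile(P[sel][:,2],[1,5,50]),'n',sel.sum())
E
```

```text
t: 28.6
position: [604.6, 141.9, 87.2]
eef_rot: [0.448, 0.549, -0.547, -0.446]
ft_force: [-10.5, -1.5, 32.3]
grip_width: 12.0
t 28.6 pos [604.6 141.9  87.2] yaw 101.57 tilt 0.21 units [0.018 0.007 0.041] F [-10.5  -1.5  32.3] w 12.0
expected skirt front bottom (pressed z62 / rest z68) (np.float64(349.4072691544263), np.float64(216.40650091005233)) (np.float64(349.5141847746402), np.float64(214.60951969442752))
gray col now [13, 8, 11, 10, 16, 16, 13, 13, 3, 22, 38, 30, 22, 17, 13, 3, 6, 2, 11, 4]
bench ref proj 290.35562122234944 242.5296749803913 [25, 21, 20, 4, 6, 8, 0, 5, 27, 97, 145, 152, 153, 152, 153, 151] 234
dark skirt z low pct [65.17872435 66.09558537 75.84791729] n 114
```

The force rose 7 N for 0.1 mm of travel, and the TCP is at 87.2 mm where about 87.5 was predicted, so the shaft is on its stop. I check the pellets once more and hand in.

Run:
```python
from m import *
a,d=arm.get_image('side');h=cv2.cvtColor(a,cv2.COLOR_BGR2HSV)
m=((h[...,0]>100)&(h[...,0]<125)&(h[...,1]>120)&(h[...,2]>60)).astype('u1');k,l,s,c=cv2.connectedComponentsWithStats(m)
for i in range(1,k):
    if s[i,4]>30 and 330<c[i][0]<400 and 215<c[i][1]<275:print(c[i].round(1),s[i][2:],ray('side',*c[i],70).round(1))
s=arm.get_state();print(s['t'],s['ft_force'].round(1),s['grip_width'],s['position'].round(1))
print(arm.close_job())
```

```text
[356.1 227.7] [10 11 84] [610.9  47.1  70. ]
[363.6 241.8] [11 12 91] [619.1 -19.3  70. ]
[370.4 256.8] [ 12  12 105] [623.9 -84.3  70. ]
28.7 [-10.7  -1.8  31.9] 12.043832444397625 [604.6 141.9  87.2]
the job is handed in; nothing more can be done
None
```

I put one blue pellet in each well, then turned the knob about 6.5° to match the shaft. I slid it on without resistance, pressed it down to the stop, and handed the job in at 28.7 s with the knob still gripped and pressed.

- **Pellets:** from the top camera all three stand upright, with their tops at 74–75 mm, and lie within about 2 mm of the well centres. The last side-camera check still shows three pellets in a row 65–67 mm apart. It reads their y 6–8 mm lower than the top camera, partly because that camera reads lower in y and partly because the blobs include the pellets' front faces.
- **Knob:** pressing about 1 mm more raised the force from 25 to 32 N with only 0.1 mm of travel. The tool stood at 87.2 mm, where about 87.5 mm was predicted for fully down.
- **Not ideal:** about 11 N of sideways force remained on the knob, and a small easing move did not reduce it. Tool tilt stayed at 0.2°. The last picture could not be viewed because the viewer's limit was reached, so the pressed state rests on force and position plus a rough check of the skirt edge in the image.
- **Bystanders:** I noticed no contact with any of them, but I did not measure their positions at the end.

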